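Drop the U-bolt over the pipe and through its bracket plate

ROBOT

A 6-joint arm with a two-finger parallel gripper is mounted at the origin on the work surface; the furniture and walls round the work are solid. World frame = base frame: x ahead of the robot, y to its left, z up, the work surface at z = 0. Lengths are in mm, angles in degrees, forces in N, time in s.
With the tool pointing down it reaches from about 275 to 850 mm from the base axis. Payload 19 kg.
Tool frame: the origin (TCP) lies on the front face of the gripper's body, between the roots of the fingers; the fingertips stand 73 mm ahead of it and the grasp point (between the pads) lies 54 mm ahead of it (ctrl.hold_point_z is the distance from the TCP to the grasp point, in mm); x points along the fingers, y is the direction in which the jaws open and shut, and the axes are right-handed (so a half turn about x gives the same grasp; the last joint's range is limited). The gripper opens to 85 mm and grips with 20 to 120 N. Pads are 22 mm wide; open, the fingers measure 114 mm over their backs; the gripper's body (76 mm by 85 mm) begins 54 mm behind the grasp point. The pads swing forward as they close: fully open they stand 13 mm farther back than shut.
Start: joints at [67.953, 8.623, 82.357, -0, 89.026, -7.678], TCP at [142.712, 556.985, 303.867] pointing down, gripper open.
Joint ranges: [-160.23, 160.23], [-39.13, 120.54], [6.94, 153.29], [-79.49, 259.48], [9.18, 160.14], [-161.06, 161.06]. Speed limits (degrees/s): [108.29, 108.29, 127.2, 172.46, 172.46, 172.46].

INTERFACE

Orientations are given as [roll, pitch, yaw] about the fixed x, y, z axes, in that order (R = Rz(yaw) Ry(pitch) Rx(roll)).
In Python, from rig import ctrl gives the robot as it stands.
- The arm moves only by the shell command python3 -m jog 'ROWS' [FORCE]. ROWS is JSON, a list of rows, each a list of 3 entries, a list of its own where there are three numbers: the shift along the tool's x, y, z in mm, then the turn, a rotation vector about the tool's x, y, z in rad, then the gripper's target within -1 to 1 (fully open at 1, half-way at 0, shut at -1). A call has 1 to 20 rows; each row is the pose to reach, as a shift and turn from the pose commanded when the call began, along the tool's axes at that moment; what a row does not reach only later rows make up. A row lasts 1/10 s, in which the tool goes at most 50 mm and 8.59 degrees, less where a joint would pass 70% of its speed; a pose out of reach is approached as far as the arm can. A call with a gripper value outside its range is refused whole. The fingers move at their own pace and stop on an object; FORCE is the grip in N (left out, the last holds). Time passes only in rows, so rows that repeat a pose let the fingers close. It gives the time, the measured TCP pose, the force and the opening at its end, in the units of the state.
- ctrl.state(): the state, without advancing time (a new reading comes with each control period).
- ctrl.grab_frame(name): name is "scene" or "top"; returns the picture (384x512x3 uint8, blue, green, red); there is no depth.
- ctrl.calibration(name): a dict with "K" (3x3 intrinsics, pixels), "R" (3x3) and "t" (3): a world point X has camera coordinates R X + t. Camera axes: x right, y down, z forward; pixel columns grow to the right and rows downward; lengths in mm; the calibration is good to about 2 mm. A picture is of the moment at which its call begins. calibration takes no time and is no camera call.
- ctrl.job_done(): hands the job in, once; it reports no verdict.
The state is a dict: "clock": time; "q": joint angles; "qd": joint speeds; "tau": joint torques, N m; "tcp_pos": TCP position; "tcp_rot": TCP orientation; "wrist_force": force on the tool from outside, world axes, zero at the start; "moment": the same for the moment, N m; "width": finger opening in mm.
Only numpy, scipy, OpenCV 4.12 (cv2) and the standard library are available. Lean on these libraries where they do the work, as an engineer would, in place of code of your own. Each camera call takes 0.05 s, during which the arm holds its last target. There are 200 camera calls.

TASK

Two U-bolts stand in the wooden rack; take the one that fits over the pipe on the stand. Set it over the pipe so that both legs go through the two holes of the bracket plate underneath, all the way home with its bow resting on the pipe, and let go. Leave the other U-bolt in its slot and do not disturb the rest of the things on the bench.

Things in the scene. Friction and masses are not known exactly. Their poses are not given: they have to be found in the camera images.
- pipe_stand: Fixed stand, base 176 (x) x 116 (y) mm, 6 thick. Origin: centre of its underside, on the bench; z up. A fixed steel pipe, 32 mm in diameter, 190 long, runs along the stand's x axis, its axis 83 mm above the origin (top of pipe at 99). A cheek with a 44 mm round collar holds it at each end (x = 72 to 86 mm either side, top at 105).
- plate_zone (a point): Point of the stand 42 mm above its origin, axes as the stand: top face, mid-rail, of the loose aluminium bracket plate (70 x, 96 y, 10 thick) under the pipe. Two chamfered 12.4 mm through holes, 46 mm apart across the pipe (y = +-23). The plate slides stiffly (6 N) along the pipe: its holes' x lies within +-8 mm of this point, NOT reported; find it by touch or sight.
- ubolt_wide_mid (a point): The wider steel U-bolt, which fits the pipe: round bar 10 mm, 99 tall, 56 wide over the legs (46 between leg centres, 36 clear inside), about 0.2 kg; stands legs down in the rack. Point: midway between the legs, 49.5 mm above their chamfered ends. z to the bow, y leg to leg. Legs straight up to 71 mm; grip them across the outsides about 65 mm up. Fully home, this point is 59.5 mm above the stand's origin.
- ubolt_narrow_mid (a point): The narrower U-bolt, too tight for the pipe: same bar, same 99 mm height, 44 mm wide over the legs (24 mm clear inside). It stands in the other slot. Point and axes as for the wide one (half-way up, midway between the legs).
- bolt_rack: Fixed wooden rack block 124 (x) x 90 (y) x 45 mm high; origin: centre of its underside. Two slots along y, 12.5 mm wide, 64 long, 35 deep (floor 10 mm above the bench), at x = -35 and +35 mm. One U-bolt stands in each, in either order, leg ends on the slot floor and y axis along the slot.
- white_jug: Bystander: white plastic jug with handle, 95x154x280, at the back (mm). Origin: centre of its underside.
- clear_bottle: Bystander: square milky bottle with a cap, 84x84x215, at the back right (mm). Origin: centre of its underside.
- pet_bottle: Bystander: scuffed drinking bottle, 68x68x210, at the back left (mm). Origin: centre of its underside.
- screw_jar: Bystander: glass jar of screws, 68x68x95, left (mm). Origin: centre of its underside.
- nail_jar: Bystander: glass jar of nails, 62x62x85, right (mm). Origin: centre of its underside.
- wood_chisel: Bystander: wood chisel lying down, 228 long, 29 thick, left front (mm). Origin: centre of its underside.
- offcut_2: Bystander: hardwood offcut, 42x70x20, beside the rack (mm). Origin: centre of its underside.

How it is judged:
By the outcome, as a careful person would: the job done as asked, in the order asked, and still so for the second after the job is handed in, with the robot touching nothing.
It also fails if it takes over 61 s, if anything falls off the work surface, if the arm or the gripper's body presses on something with over 40 N, if the wrist force passes 120 N, or if a joint passes its speed limit or range.

## Working session

There is one attempt and no reset: what is moved stays moved. The work goes in short steps, Python scripts to look and compute and a shell command to move; the robot and the scene stay as the last step left them, time stands still between calls to the robot, and variables do not carry over. Pictures are saved under pics/ and viewed, about 8 in all and at most 12, crops included, and the job is handed in when it is done.

```bash
mkdir -p pics; python3 - <<'E'
from rig import ctrl
import cv2
for n in("scene","top"):
    im=ctrl.grab_frame(n); cv2.imwrite(f"pics/{n}0.png",im)
    c=ctrl.calibration(n); print(n,c["K"],c["R"],c["t"])
print(ctrl.state())
E
```

```text
scene [[412.21760084   0.         258.944179  ]
 [  0.         412.21760084 191.00174889]
 [  0.           0.           1.        ]] [[ 0.86724779 -0.49764302  0.01525423]
 [-0.36743985 -0.6604147  -0.65485905]
 [ 0.33596015  0.56232005 -0.75559707]] [-451.65876235  220.99427921  999.3837166 ]
top [[429.33352798   0.         258.05506401]
 [  0.         429.33352798 193.83762899]
 [  0.           0.           1.        ]] [[-0.15644798 -0.98765672  0.00763117]
 [-0.93009202  0.14472094 -0.33761619]
 [ 0.33234451 -0.05991706 -0.94125293]] [  37.97449496  518.03638113 1091.61137722]
{'clock': 0.1, 'q': array([ 6.79517107e+01,  8.64857083e+00,  8.23877396e+01, -7.71231149e-04,
        8.90268902e+01, -7.67746628e+00]), 'qd': array([ 0.00805518, -0.1299594 , -0.08158646, -0.04621123, -0.06612877,
        0.03804497]), 'tau': array([ 4.95646687e-03, -7.14378119e+01, -5.71798110e+01, -3.00673955e-04,
        6.99709402e-03, -4.72648617e-05]), 'tcp_pos': array([142.68145627, 556.87326548, 303.34483198]), 'tcp_rot': array([ -96.97843973,   89.93679472, -111.34924927]), 'wrist_force': array([-0.39039583, -0.38672988,  1.05544753]), 'moment': array([ 0.02233708, -0.02272106, -0.00712576]), 'width': 85.2773944054282}
```

View pics/scene0.png

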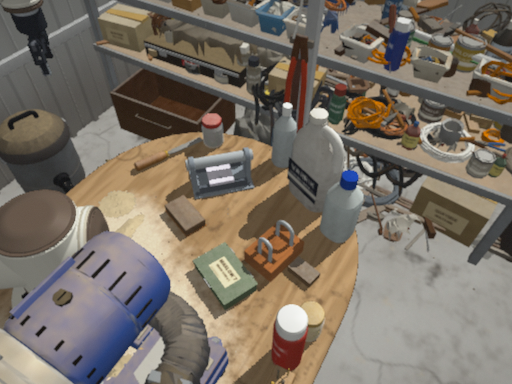

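View pics/top0.png

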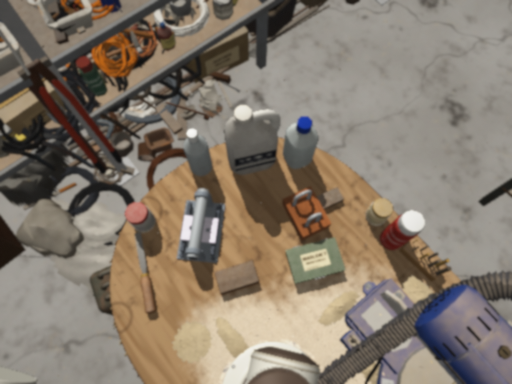

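The stand with the pipe is at about (202,230) in top and (220,172) in scene. The rack with both U-bolts is at about (306,213) in top and (275,248) in scene. Next I'll enlarge both areas.

```bash
cat > h.py <<'E'
import numpy as np, cv2
from rig import ctrl
def proj(n,X):
    c=ctrl.calibration(n); p=np.array(c["R"])@np.array(X,float)+c["t"]; p=np.array(c["K"])@p; return p[:2]/p[2]
def ray(n,u,v,z):
    c=ctrl.calibration(n); R=np.array(c["R"]); C=-R.T@np.array(c["t"]); d=R.T@np.linalg.solve(c["K"],[u,v,1.])
    return C+d*(z-C[2])/d[2]
def tri(a,b):
    A=[];B=[]
    for n,(u,v) in(("top",a),("scene",b)):
        c=ctrl.calibration(n);R=np.array(c["R"]);C=-R.T@np.array(c["t"]);d=R.T@np.linalg.solve(c["K"],[u,v,1.]);d/=np.linalg.norm(d)
        P=np.eye(3)-np.outer(d,d);A.append(P);B.append(P@C)
    x=np.linalg.lstsq(np.vstack(A),np.hstack(B),rcond=None)[0]
    return x,[np.linalg.norm(P@x-b) for P,b in zip(A,B)]
E
python3 - <<'E'
from h import *
t=cv2.imread("pics/top0.png");s=cv2.imread("pics/scene0.png")
a=cv2.resize(t[180:270,170:340],None,fx=4.5,fy=4.5,interpolation=2)
cv2.imwrite("pics/tz.png",a)
b=cv2.resize(s[140:285,180:330],None,fx=4,fy=4,interpolation=2);cv2.imwrite("pics/sz.png",b)
for n in("top","scene"): print(n,proj(n,[0,0,0]),proj(n,[142,557,303]))
E
```

```text
top [272.99052936 397.5826538 ] [-20.437845   384.51022278]
scene [ 72.64767614 282.1556571 ] [39.93841682 46.18607956]
```

View pics/tz.png

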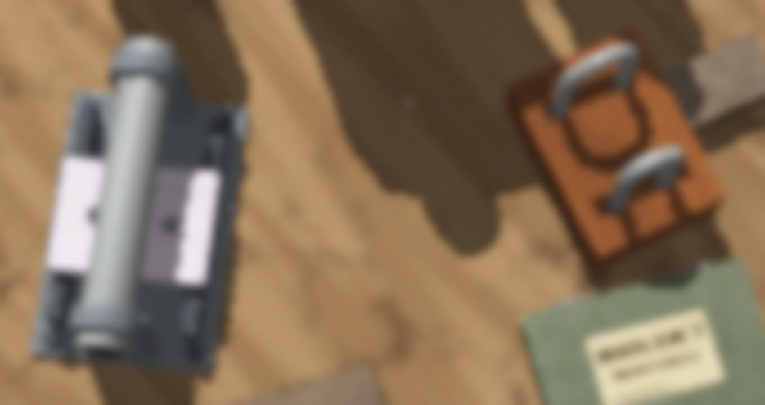

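View pics/sz.png

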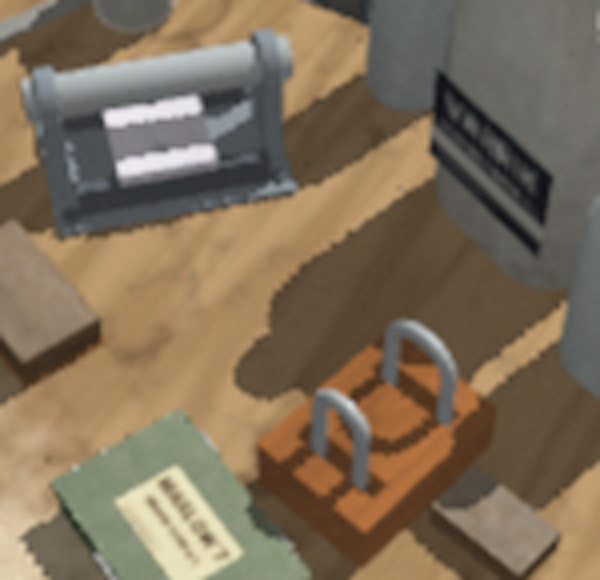

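Top crop: the stand base corners are at about (78,92), (248,105), (210,375) and (33,355). The white plate spans about (70,157) to (208,285), with hole spots at (92,215) and (170,225). The wider bow is the far one, apex about (600,62) in the top crop and (418,328) in the scene crop.

```bash
python3 - <<'E'
from h import *
np.set_printoptions(precision=1,suppress=True)
T=lambda x,y:((x+.5)/4.5-.5+170,(y+.5)/4.5-.5+180)
S=lambda x,y:((x+.5)/4-.5+180,(y+.5)/4-.5+140)
def quad(name,P,z,n="top"):
    f=T if n=="top" else S
    Q=np.array([ray(n,*f(*p),z)[:2] for p in P]); 
    print(name,n,Q.tolist() and Q.round(1).tolist(),"c",Q.mean(0),"sides",[round(float(np.linalg.norm(Q[i]-Q[(i+1)%4])),1) for i in range(4)],"ang",[round(float(np.degrees(np.arctan2(*(Q[(i+1)%4]-Q[i])[::-1]))),1) for i in range(4)])
quad("base",[(78,92),(248,105),(210,375),(33,355)],6)
quad("plate",[(72,157),(220,170),(208,284),(48,268)],42)
quad("plate",[(104,108),(200,97),(217,172),(122,186)],42,"scene")
# rack top face by mask
for n,z,sl in(("top",45,(180,270,270,345)),("scene",45,(215,285,235,310))):
    im=cv2.imread(f"pics/{n}0.png"); h=cv2.cvtColor(im,cv2.COLOR_BGR2HSV)
    m=np.zeros(im.shape[:2],np.uint8); a,b,c,d=sl
    # sunlit orange wood
    sub=h[a:b,c:d]; m[a:b,c:d]=((sub[...,0]<14)&(sub[...,1]>150)&(sub[...,2]>(130 if n=="top" else 130)))*255
    m=cv2.morphologyEx(m,cv2.MORPH_CLOSE,np.ones((7,7)))
    c=max(cv2.findContours(m,0,1)[0],key=cv2.contourArea)
    W=np.array([ray(n,u,v,z)[:2] for u,v in c[:,0]],np.float32)
    print("rack",n,cv2.minAreaRect(W),cv2.boundingRect(c))
for t,s,nm in [((600,55),(418,328),"wide apex?"),((655,155),(338,396),"narrow apex?")]:
    print(nm,tri(T(*t),S(*s)))
# wide bow apex outer: end points of horizontal tops
print("wide apex at109",ray("top",*T(600,55),104),ray("scene",*S(420,328),104))
# pipe ends / collar, axis at 83
for x,y in((140,85),(122,195),(108,290)): print("pipe",ray("top",*T(x,y),83))
for x,y in((55,95),(150,80),(258,62)): print("pipe s",ray("scene",*S(x,y),83))
print("holes",ray("top",*T(92,215),42),ray("top",*T(170,225),42))
E
```

```text
base top [[560.3, 161.5], [534.3, 52.9], [362.5, 99.4], [392.0, 206.7]] c [462.3 130.1] sides [111.6, 178.0, 111.3, 174.2] ang [-103.5, 164.9, 74.6, -15.0]
plate top [[504.9, 165.5], [482.2, 75.1], [411.1, 91.5], [436.2, 187.2]] c [458.6 129.8] sides [93.3, 72.9, 99.0, 72.0] ang [-104.1, 167.0, 75.3, -17.5]
plate scene [[432.5, 160.1], [498.8, 136.2], [475.4, 64.3], [411.2, 84.9]] c [454.5 111.4] sides [70.5, 75.6, 67.4, 78.2] ang [-19.8, -108.1, 162.2, 74.2]
rack top ((451.1297912597656, -177.0916748046875), (97.0254135131836, 88.08374786376953), 15.04541301727295) (288, 197, 42, 39)
rack scene ((462.9681396484375, -174.14134216308594), (122.83586883544922, 89.32661437988281), 17.599733352661133) (245, 227, 55, 46)
wide apex? (array([ 496.4, -162.3,  110.9]), [np.float64(0.862124143584563), np.float64(0.8621241435848324)])
narrow apex? (array([ 429.1, -182.2,  112.4]), [np.float64(0.953793661535312), np.float64(0.953793661535472)])
wide apex at109 [ 499.6 -163.7  104. ] [ 499.6 -158.9  104. ]
pipe [530.9 114.9  83. ]
pipe [463.1 133.4  83. ]
pipe [406.5 147.9  83. ]
pipe s [394.  150.2  83. ]
pipe s [458.5 131.4  83. ]
pipe s [533.9 110.5  83. ]
holes [465.6 157.   42. ] [451.7 110.1  42. ]
```

The measurements agree with the given sizes: rack 123x89 in scene, plate about 71x96, apexes near z 110. The wide bolt is at about (496.5,-163), rack yaw about 17.5°. The stand is at about (462,130.5), yaw about -15.3°. Next I'll plan the approach.

```bash
cat >> h.py <<'E'
from scipy.spatial.transform import Rotation as Ro
np.set_printoptions(precision=4,suppress=True)
def to(p,ang,near=None):
    """shift & turn (tool axes) from measured pose to TCP p, tool x down, tool y along ang (deg, mod 180)"""
    s=ctrl.state(); R0=Ro.from_euler("xyz",s["tcp_rot"],degrees=True)
    best=None
    for a in(ang,ang+180):
        y=np.array([np.cos(np.radians(a)),np.sin(np.radians(a)),0]); x=np.array([0,0,-1.])
        R=Ro.from_matrix(np.column_stack([x,y,np.cross(x,y)])); rv=(R0.inv()*R).as_rotvec()
        if best is None or np.linalg.norm(rv)<np.linalg.norm(best): best=rv
    print("shift",R0.inv().apply(np.array(p)-s["tcp_pos"]).round(1),"turn",best)
def st():
    s=ctrl.state(); R=Ro.from_euler("xyz",s["tcp_rot"],degrees=True).as_matrix()
    print("t",s["clock"],"p",s["tcp_pos"],"y-ang",np.degrees(np.arctan2(R[1,1],R[0,1])),"xaxis",R[:,0],"zaxis",R[:,2],"F",s["wrist_force"],"M",s["moment"],"w",s["width"],"q",s["q"])
E
python3 - <<'E'
from h import *
st()
to([496.5,-163,250],107.5)
for nm,u,v in(("pet",200,172),("jug",255,167),("clear",298,163)): print(nm,ray("top",u,v,0))
E
```

```text
t 0.1 p [142.6815 556.8733 303.3448] y-ang 75.62919466075104 xaxis [-0.0004 -0.001  -1.    ] zaxis [ 0.9687 -0.2482 -0.0001] F [-0.3904 -0.3867  1.0554] M [ 0.0223 -0.0227 -0.0071] w 85.2773944054282 q [67.9517  8.6486 82.3877 -0.0008 89.0269 -7.6775]
shift [  53.9 -609.5  521.4] turn [-0.5563 -0.0004  0.001 ]
pet [645.7808 114.0578   0.    ]
jug [636.5281 -52.9672   0.    ]
clear [ 629.5228 -184.8537    0.    ]
```

```bash
python3 -m jog '[[[54,-609.5,521.4],[-0.556,0,0.001],1],[[54,-609.5,521.4],[-0.556,0,0.001],1],[[54,-609.5,521.4],[-0.556,0,0.001],1],[[54,-609.5,521.4],[-0.556,0,0.001],1],[[54,-609.5,521.4],[-0.556,0,0.001],1],[[54,-609.5,521.4],[-0.556,0,0.001],1],[[54,-609.5,521.4],[-0.556,0,0.001],1],[[54,-609.5,521.4],[-0.556,0,0.001],1],[[54,-609.5,521.4],[-0.556,0,0.001],1],[[54,-609.5,521.4],[-0.556,0,0.001],1],[[54,-609.5,521.4],[-0.556,0,0.001],1],[[54,-609.5,521.4],[-0.556,0,0.001],1],[[54,-609.5,521.4],[-0.556,0,0.001],1],[[54,-609.5,521.4],[-0.556,0,0.001],1],[[54,-609.5,521.4],[-0.556,0,0.001],1],[[54,-609.5,521.4],[-0.556,0,0.001],1],[[54,-609.5,521.4],[-0.556,0,0.001],1],[[54,-609.5,521.4],[-0.556,0,0.001],1],[[54,-609.5,521.4],[-0.556,0,0.001],1],[[54,-609.5,521.4],[-0.556,0,0.001],1]]' 60
python3 - <<'E'
from h import *
st(); to([496.5,-163,250],107.5)
for n,(a,b,c,d),f in(("top",(160,270,250,350),5),):
    im=ctrl.grab_frame(n); cv2.imwrite("pics/top1.png",cv2.resize(im[a:b,c:d],None,fx=f,fy=f,interpolation=2))
E
```

```text
clock: 2.1
tcp_pos: [496.3, -162.1, 250.0]
tcp_rot: [83.5, 89.9, 101.0]
wrist_force: [-0.0, 0.4, 0.3]
width: 85.2
t 2.1 p [ 496.2617 -162.0941  249.9511] y-ang 107.52118347121136 xaxis [-0.0002  0.0011 -1.    ] zaxis [0.9536 0.3011 0.0001] F [-0.0043  0.3841  0.3446] M [ 0.0347 -0.0228 -0.0266] w 85.16824571972923 q [ -26.5723    3.7413   94.023     0.0506   82.2744 -134.1003]
shift [-0.  -0.9 -0. ] turn [ 0.0004  0.0001 -0.0011]
```

View pics/top1.png

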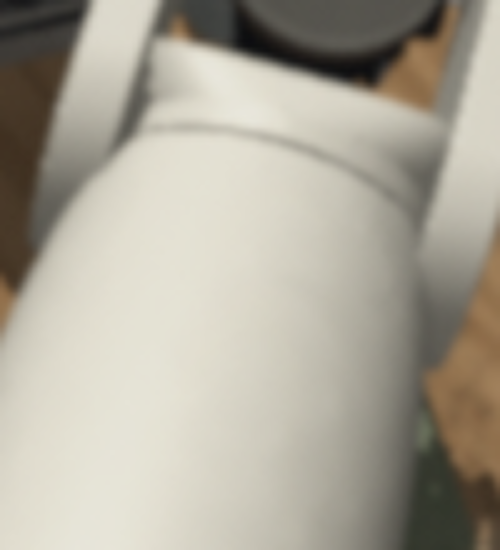

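The arm hides the rack from the top camera, so I'm going by the measurements. Descending 121 mm to the grip height.

```bash
python3 -m jog '[[[40,-1,0],[0,0,-0.001],1],[[70,-1,0],[0,0,-0.001],1],[[90,-1,0],[0,0,-0.001],1],[[105,-1,0],[0,0,-0.001],1],[[115,-1,0],[0,0,-0.001],1],[[121,-1,0],[0,0,-0.001],1],[[121,-1,0],[0,0,-0.001],1]]'
python3 - <<'E'
from h import *
st()
im=ctrl.grab_frame("scene"); cv2.imwrite("pics/s2.png",cv2.resize(im[170:300,220:340],None,fx=5,fy=4.6,interpolation=2))
E
```

```text
clock: 2.85
tcp_pos: [496.7, -163.3, 128.8]
tcp_rot: [69.6, 90.0, 87.1]
wrist_force: [0.1, -0.1, 1.2]
width: 85.3
t 2.85 p [ 496.7468 -163.3443  128.7948] y-ang 107.51285428154937 xaxis [ 0.      0.0001 -1.    ] zaxis [0.9536 0.3009 0.    ] F [ 0.1005 -0.1243  1.2145] M [-0.008  -0.0376  0.0216] w 85.27427125137442 q [ -26.6495    9.7335  102.2893    0.0036   67.9786 -134.1637]
```

View pics/s2.png

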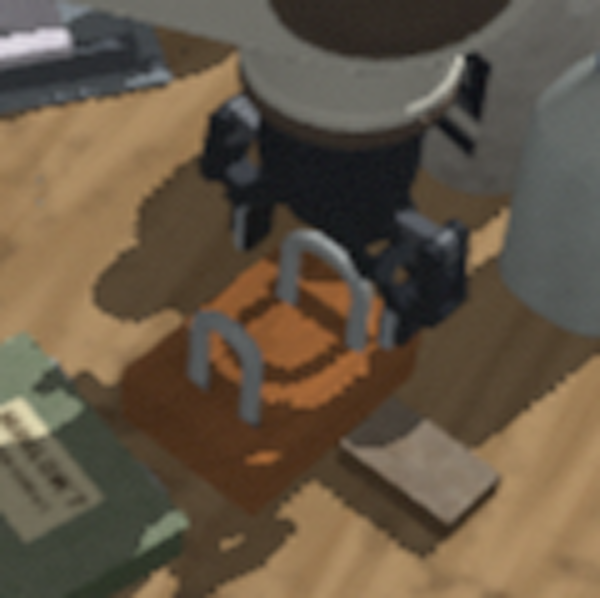

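The fingers straddle the far, wide U-bolt: legs at crop (288,280) and (357,330), pads near (250,230) and (395,315). I'll check that this matches the expected projection before closing.

```bash
python3 - <<'E'
from h import *
d=np.array([np.cos(np.radians(107.5)),np.sin(np.radians(107.5))]);c=np.array([496.7,-163.3])
for o,z in((28,50),(23,60),(-23,60),(0,104),(42,69),(-42,69),(50,69),(-50,69)):
    u,v=proj("scene",[*(c+o*d),z]); print(o,z,[(u-220+.5)*5,(v-170+.5)*4.6])
E
```

```text
28 50 [np.float64(276.88667552537567), np.float64(277.97730920037856)]
23 60 [np.float64(285.2287940008813), np.float64(272.44306327097604)]
-23 60 [np.float64(355.3754625304998), np.float64(320.3054484989488)]
0 104 [np.float64(325.4477420910632), np.float64(247.86142511253306)]
42 69 [np.float64(257.7006747616906), np.float64(243.47627876770235)]
-42 69 [np.float64(386.7148382097065), np.float64(331.1341979455495)]
50 69 [np.float64(245.88488187162483), np.float64(235.44810736001892)]
-50 69 [np.float64(399.49367378809), np.float64(339.81670307816086)]
```

It agrees to within about 2 mm. Closing.

```bash
python3 -m jog '[[[0,0,0],[0,0,0],-1],[[0,0,0],[0,0,0],-1],[[0,0,0],[0,0,0],-1],[[0,0,0],[0,0,0],-1],[[0,0,0],[0,0,0],-1],[[0,0,0],[0,0,0],-1],[[0,0,0],[0,0,0],-1],[[0,0,0],[0,0,0],-1]]' 80
python3 - <<'E'
from h import *
st()
E
```

```text
clock: 3.7
tcp_pos: [497.2, -163.8, 130.1]
tcp_rot: [-35.1, 89.9, -17.6]
wrist_force: [-1.7, 2.8, 10.1]
width: 53.4
t 3.7 p [ 497.2479 -163.7804  130.0746] y-ang 107.48676078743398 xaxis [ 0.0018 -0.0006 -1.    ] zaxis [0.9538 0.3005 0.0015] F [-1.7314  2.7773 10.0925] M [ 0.3767  0.3214 -0.0343] w 53.35989829328087 q [ -26.6744    9.6667  102.2006    0.0185   68.0256 -134.1681]
```

Gripped at 53.4 mm, slightly under the nominal 56. Lifting.

```bash
python3 -m jog '[[[-10,0,0],[0,0,0],-1],[[-25,0,0],[0,0,0],-1],[[-45,0,0],[0,0,0],-1],[[-75,0,0],[0,0,0],-1],[[-110,0,0],[0,0,0],-1],[[-130,0,0],[0,0,0],-1],[[-140,0,0],[0,0,0],-1],[[-140,0,0],[0,0,0],-1],[[-140,0,0],[0,0,0],-1]]'
python3 - <<'E'
from h import *
st()
im=ctrl.grab_frame("scene"); cv2.imwrite("pics/s3.png",cv2.resize(im[110:290,230:350],None,fx=4.5,fy=3.3,interpolation=2))
a=np.radians(-15.3);p=np.array([462,131]);print(p)
to([462,131,260],74.7)
E
```

```text
clock: 4.6
tcp_pos: [496.5, -163.6, 267.9]
tcp_rot: [134.2, 89.9, 151.7]
wrist_force: [-0.0, 0.9, -3.3]
width: 53.4
t 4.6 p [ 496.5225 -163.5763  267.9121] y-ang 107.48285626678833 xaxis [-0.0009  0.0005 -1.    ] zaxis [ 0.9538  0.3004 -0.0007] F [-0.0486  0.8614 -3.2848] M [-0.0177 -0.0231  0.0258] w 53.40253146618355 q [ -26.6828    3.2798   92.4021    0.0017   84.3782 -134.1659]
[462 131]
shift [  7.9 291.3  55.6] turn [ 0.5722 -0.0015 -0.0008]
```

View pics/s3.png

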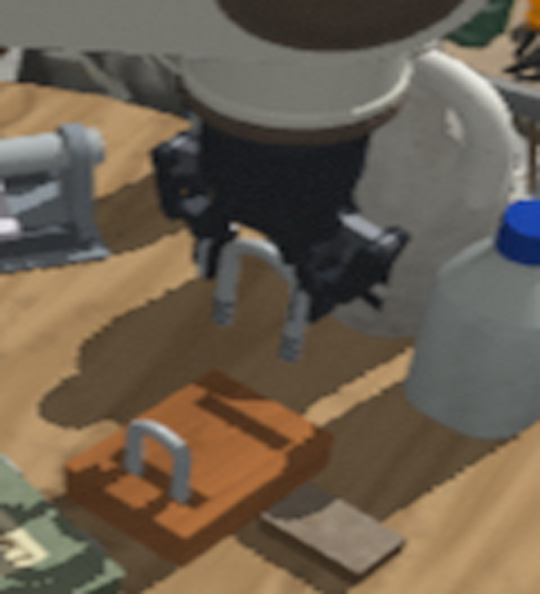

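The wide bolt is lifted upright, with leg ends at crop (223,322) and (290,357). The narrow one is still in its slot. I'll move over the stand at the same height.

```bash
python3 - <<'E'
from h import *
for x,y in((223,318),(290,353)): print(ray("scene",230+x/4.5-.5,110+y/3.3-.5,150))
to([459.3,132.5,262],74.7)
E
python3 -m jog '[[[6,293,52.5],[0.572,-0.001,-0.001],-1],[[6,293,52.5],[0.572,-0.001,-0.001],-1],[[6,293,52.5],[0.572,-0.001,-0.001],-1],[[6,293,52.5],[0.572,-0.001,-0.001],-1],[[6,293,52.5],[0.572,-0.001,-0.001],-1],[[6,293,52.5],[0.572,-0.001,-0.001],-1],[[6,293,52.5],[0.572,-0.001,-0.001],-1],[[6,293,52.5],[0.572,-0.001,-0.001],-1],[[6,293,52.5],[0.572,-0.001,-0.001],-1],[[6,293,52.5],[0.572,-0.001,-0.001],-1],[[6,293,52.5],[0.572,-0.001,-0.001],-1],[[6,293,52.5],[0.572,-0.001,-0.001],-1]]'
python3 - <<'E'
from h import *
st(); to([459.3,132.5,262],74.7)
im=ctrl.grab_frame("scene"); cv2.imwrite("pics/s4.png",cv2.resize(im[90:215,160:290],None,fx=4.6,fy=4.6,interpolation=2))
E
```

```text
[ 491.9879 -140.9085  150.    ]
[ 505.5352 -184.4532  150.    ]
shift [  5.9 293.5  53.5] turn [ 0.5722 -0.0015 -0.0008]
clock: 5.85
tcp_pos: [459.0, 130.8, 262.8]
tcp_rot: [-32.2, 89.9, -47.6]
wrist_force: [-0.5, -0.5, -1.7]
width: 53.3
t 5.85 p [458.9922 130.7915 262.7802] y-ang 74.63802778092945 xaxis [ 0.001  -0.0011 -1.    ] zaxis [ 0.9643 -0.2649  0.0013] F [-0.539  -0.5286 -1.7066] M [-0.01   -0.0007 -0.0102] w 53.34857375057347 q [  6.6825  -2.1293  98.4652  -0.0712  83.6132 -67.9477]
shift [ 0.8  1.7 -0.2] turn [-0.0011  0.0013  0.0008]
```

View pics/s4.png

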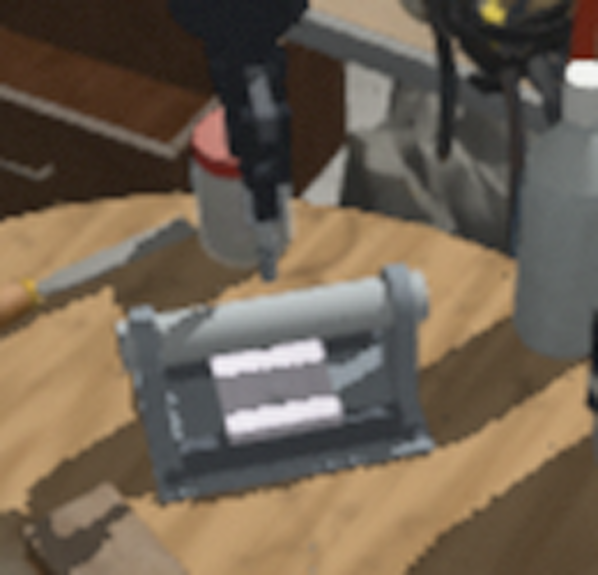

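The near leg's tip is at crop (267,276), above the plate, whose edges run from (211,355)-(323,342) to (229,425)-(341,410). I'll compare axial positions in this one view.

```bash
python3 - <<'E'
from h import *
a=np.radians(-15.3);u=np.array([np.cos(a),np.sin(a)]);n=np.array([-u[1],u[0]])
f=lambda x,y,z:ray("scene",160+(x+.5)/4.6-.5,90+(y+.5)/4.6-.5,z)[:2]
sn=lambda p:(p@u,p@n)
print("tcp",sn(ctrl.state()["tcp_pos"][:2]))
print("leg",sn(f(267,276,143)))
for nm,x,y in(("fl",211,358),("fr",323,344),("nl",229,428),("nr",341,412)): print(nm,sn(f(x,y,42)))
# plate mask edges
im=ctrl.grab_frame("scene");h=cv2.cvtColor(im,cv2.COLOR_BGR2HSV)[150:195,195:245]
m=((h[...,2]>180)&(h[...,1]<40)).astype(np.uint8)
for r in range(45):
    c=np.flatnonzero(m[r])
    if len(c)>15:
        L=ray("scene",195+c[0]-.5,150+r,42)[:2];Rr=ray("scene",195+c[-1]+.5,150+r,42)[:2]
        # cut edges along same row: report s of each and n
        print(150+r,195+c[0],195+c[-1],np.round([*sn(L),*sn(Rr)],1))
# stand cheeks: base corners z=6
for nm,x,y in(("base nl",162,500),("base nr",432,447)): print(nm,sn(f(x,y,6)))
E
```

```text
tcp (np.float64(408.1764251547305), np.float64(247.39701181567116))
leg (np.float64(408.3245795327912), np.float64(224.4200996053273))
fl (np.float64(373.9534756791748), np.float64(265.3712208529649))
fr (np.float64(445.34121724669313), np.float64(260.77637113596126))
nl (np.float64(374.557673434641), np.float64(203.75666844361004))
nr (np.float64(443.98292248838015), np.float64(200.47109696902467))
153 223 242 [433.9 313.1 492.3 298.9]
154 217 239 [415.5 313.1 482.6 296.8]
155 211 232 [397.3 313.1 461.3 297.5]
156 208 226 [387.8 311.  442.9 297.6]
166 213 229 [394.8 266.3 443.1 254.5]
167 207 229 [377.1 266.4 442.2 250.6]
168 206 228 [373.6 263.1 438.6 247.3]
169 206 222 [372.9 259.1 420.8 247.4]
178 217 233 [397.3 216.6 444.3 205.1]
179 212 233 [382.8 216.1 443.5 201.3]
180 210 231 [376.6 213.7 437.1 198.9]
181 209 225 [373.2 210.6 419.9 199.2]
base nl (np.float64(327.05585465369705), np.float64(187.21687517098874))
base nr (np.float64(499.51888145795743), np.float64(189.90465051814033))
```

The leg is at s=408.3, the plate centre at about 409.2, the pipe at n≈248 and the TCP at 247.4. I'll nudge by (0.6, 0.9) and descend alongside the pipe, stopping with the tips just above the plate.

```bash
python3 -m jog '[[[20,0.6,0.9],[-0.001,0.001,0.001],-1],[[35,0.6,0.9],[-0.001,0.001,0.001],-1],[[44,0.6,0.9],[-0.001,0.001,0.001],-1],[[48,0.6,0.9],[-0.001,0.001,0.001],-1],[[52,0.6,0.9],[-0.001,0.001,0.001],-1],[[56,0.6,0.9],[-0.001,0.001,0.001],-1],[[56,0.6,0.9],[-0.001,0.001,0.001],-1]]'
python3 -c "
from h import *
st()"
```

```text
clock: 6.65
tcp_pos: [459.9, 131.8, 206.8]
tcp_rot: [37.4, 90.0, 22.1]
wrist_force: [-0.5, -0.6, -1.1]
width: 53.3
t 6.65 p [459.9001 131.8232 206.7683] y-ang 74.7701936929313 xaxis [ 0.0004  0.0002 -1.    ] zaxis [ 0.9649 -0.2627  0.0004] F [-0.5321 -0.6372 -1.1423] M [-0.0092  0.0419  0.0044] w 53.33380304638951 q [  6.7527   0.1838 102.875    0.0074  76.9148 -68.0192]
```

```bash
python3 -m jog '[[[5,0,0],[0,0,0],-1],[[10,0,0],[0,0,0],-1],[[15,0,0],[0,0,0],-1],[[20,0,0],[0,0,0],-1],[[25,0,0],[0,0,0],-1],[[30,0,0],[0,0,0],-1],[[35,0,0],[0,0,0],-1],[[38,0,0],[0,0,0],-1],[[38,0,0],[0,0,0],-1]]'
python3 -c "
from h import *
st()"
```

```text
clock: 7.55
tcp_pos: [459.8, 131.8, 168.4]
tcp_rot: [158.7, 90.0, 143.4]
wrist_force: [-0.2, -0.0, -1.6]
width: 53.8
t 7.55 p [459.8114 131.7987 168.4305] y-ang 74.76909800822125 xaxis [-0.0001  0.0001 -1.    ] zaxis [ 0.9649 -0.2627 -0.0001] F [-0.2241 -0.0474 -1.5887] M [-0.0052  0.0035  0.0415] w 53.8174707173425 q [  6.7516   2.1708 105.5946   0.0065  72.2411 -68.0195]
```

Straddling the pipe without contact. Now feeling for the holes: 12 mm down, gently.

```bash
python3 -m jog '[[[2,0,0],[0,0,0],-1],[[4,0,0],[0,0,0],-1],[[6,0,0],[0,0,0],-1],[[7,0,0],[0,0,0],-1],[[8,0,0],[0,0,0],-1],[[9,0,0],[0,0,0],-1]]'
python3 -c "
from h import *
st()"
```

```text
clock: 8.15
tcp_pos: [460.0, 131.9, 159.9]
tcp_rot: [39.4, 90.0, 24.2]
wrist_force: [-1.2, 1.7, -1.2]
width: 53.3
t 8.15 p [459.9833 131.8723 159.9135] y-ang 74.77028436036808 xaxis [ 0.0007  0.0003 -1.    ] zaxis [ 0.9649 -0.2627  0.0006] F [-1.1792  1.6919 -1.1639] M [0.1723 0.1359 0.0444] w 53.318535482615 q [  6.7546   2.6649 106.1581   0.0133  71.1369 -68.02  ]
```

```bash
python3 -m jog '[[[1,0,0],[0,0,0],-1],[[2,0,0],[0,0,0],-1],[[3,0,0],[0,0,0],-1],[[4,0,0],[0,0,0],-1],[[5,0,0],[0,0,0],-1],[[6,0,0],[0,0,0],-1]]'
python3 -c "
from h import *
st()"
```

```text
clock: 8.75
tcp_pos: [459.9, 131.9, 153.8]
tcp_rot: [49.9, 90.0, 34.7]
wrist_force: [-1.1, 2.0, -1.0]
width: 53.0
t 8.75 p [459.9379 131.9048 153.8447] y-ang 74.77159088501037 xaxis [ 0.0005  0.0003 -1.    ] zaxis [ 0.9649 -0.2627  0.0004] F [-1.0798  1.9942 -1.0426] M [0.4535 0.3145 0.0494] w 53.01681494790679 q [  6.7573   3.0318 106.5472   0.0171  70.3906 -68.02  ]
```

The tips are about 8 mm below the plate's top face with no vertical load, so both legs are in the holes. Continuing.

```bash
python3 -m jog '[[[2,0,0],[0,0,0],-1],[[4,0,0],[0,0,0],-1],[[6,0,0],[0,0,0],-1],[[8,0,0],[0,0,0],-1],[[10,0,0],[0,0,0],-1],[[12,0,0],[0,0,0],-1],[[12,0,0],[0,0,0],-1]]'
python3 -c "
from h import *
st()"
```

```text
clock: 9.45
tcp_pos: [459.9, 131.9, 141.5]
tcp_rot: [82.5, 90.0, 67.2]
wrist_force: [-1.4, 4.6, -4.4]
width: 53.6
t 9.45 p [459.8553 131.8962 141.5472] y-ang 74.77305308126854 xaxis [ 0.0001  0.0003 -1.    ] zaxis [ 0.9649 -0.2626  0.    ] F [-1.3605  4.5716 -4.4312] M [0.8701 0.2577 0.0783] w 53.62100766815877 q [  6.7582   3.8081 107.3092   0.0157  68.8744 -68.0205]
```

A small +n load says the tool sits slightly low in n. I'll shift +0.5 and continue home.

```bash
python3 -m jog '[[[1,0.5,-0.2],[0,0,0],-1],[[3,0.5,-0.2],[0,0,0],-1],[[5,0.5,-0.2],[0,0,0],-1],[[7,0.5,-0.2],[0,0,0],-1],[[9,0.5,-0.2],[0,0,0],-1],[[10,0.5,-0.2],[0,0,0],-1],[[11,0.5,-0.2],[0,0,0],-1],[[11,0.5,-0.2],[0,0,0],-1]]'
python3 -c "
from h import *
st()"
```

```text
clock: 10.25
tcp_pos: [459.8, 132.4, 130.7]
tcp_rot: [34.6, 90.0, 19.4]
wrist_force: [-1.2, 1.8, -3.4]
width: 53.5
t 10.25 p [459.8418 132.3619 130.7396] y-ang 74.77153159297067 xaxis [ 0.0003  0.0001 -1.    ] zaxis [ 0.9649 -0.2627  0.0003] F [-1.1745  1.7876 -3.4006] M [0.2397 0.2026 0.0361] w 53.47719775484028 q [  6.82     4.5332 107.9421   0.0048  67.505  -67.9534]
```

Lowering until the bow makes contact with the pipe.

```bash
python3 -m jog '[[[0.5,0,0],[0,0,0],-1],[[1,0,0],[0,0,0],-1],[[1.5,0,0],[0,0,0],-1],[[2,0,0],[0,0,0],-1],[[2,0,0],[0,0,0],-1]]'
python3 -c "
from h import *
st()"
```

```text
clock: 10.75
tcp_pos: [460.0, 132.4, 130.0]
tcp_rot: [27.7, 89.9, 12.4]
wrist_force: [-10.2, 0.4, 19.4]
width: 53.6
t 10.75 p [460.0388 132.4337 130.0132] y-ang 74.77841562916467 xaxis [ 0.0013  0.0003 -1.    ] zaxis [ 0.9649 -0.2626  0.0012] F [-10.229    0.3725  19.3903] M [0.1613 1.5784 0.0994] w 53.587510713859366 q [  6.8242   4.5794 107.9877   0.0079  67.3588 -67.9572]
```

Contact at TCP z≈130, exactly the expected home height. Easing off and opening.

```bash
python3 -m jog '[[[-1,0,0],[0,0,0],-1],[[-1,0,0],[0,0,0],1],[[-1,0,0],[0,0,0],1],[[-1,0,0],[0,0,0],1],[[-1,0,0],[0,0,0],1],[[-1,0,0],[0,0,0],1],[[-1,0,0],[0,0,0],1],[[-1,0,0],[0,0,0],1],[[-1,0,0],[0,0,0],1]]'
python3 -c "
from h import *
st()"
```

```text
clock: 11.65
tcp_pos: [459.9, 132.4, 129.9]
tcp_rot: [34.0, 90.0, 18.8]
wrist_force: [-0.5, -0.6, 0.4]
width: 85.4
t 11.65 p [459.9156 132.3603 129.8847] y-ang 74.76730063156911 xaxis [ 0.0006  0.0002 -1.    ] zaxis [ 0.9649 -0.2627  0.0005] F [-0.5013 -0.6304  0.3841] M [-0.0024 -0.0554  0.0752] w 85.39706058152237 q [  6.8174   4.5928 107.99     0.0075  67.3846 -67.9528]
```

Now retreat straight up, then swing sideways to clear the view.

```bash
python3 -m jog '[[[-10,0,0],[0,0,0],1],[[-25,0,0],[0,0,0],1],[[-45,0,0],[0,0,0],1],[[-80,0,0],[0,0,0],1],[[-120,0,0],[0,0,0],1],[[-170,0,0],[0,0,0],1],[[-200,0,0],[0,0,0],1],[[-200,40,-40],[0,0,0],1],[[-200,90,-80],[0,0,0],1],[[-200,140,-120],[0,0,0],1],[[-200,190,-160],[0,0,0],1],[[-200,240,-200],[0,0,0],1],[[-200,280,-240],[0,0,0],1],[[-200,300,-250],[0,0,0],1],[[-200,300,-250],[0,0,0],1],[[-200,300,-250],[0,0,0],1]]'
python3 - <<'E'
from h import *
st()
a=ctrl.grab_frame("scene");b=ctrl.grab_frame("top")
A=cv2.resize(a[120:290,160:340],None,fx=2.2,fy=2.9,interpolation=2);B=cv2.resize(b[170:285,150:350],None,fx=2,fy=4.287,interpolation=2)
B=cv2.resize(B,(400,A.shape[0]));cv2.imwrite("pics/f.png",np.hstack([A,B]));print(A.shape,B.shape)
E
```

```text
clock: 13.25
tcp_pos: [295.0, 490.7, 329.9]
tcp_rot: [137.7, 90.0, 122.7]
wrist_force: [0.9, -0.6, 0.4]
width: 85.7
t 13.25 p [295.0117 490.7296 329.9232] y-ang 75.00068998239816 xaxis [-0.0003  0.0005 -1.    ] zaxis [ 0.9659 -0.2588 -0.0005] F [ 0.894  -0.6064  0.421 ] M [ 0.0465 -0.0053 -0.0446] w 85.73401732562867 q [ 51.2635   7.9097  80.1824   0.0346  91.8963 -23.7361]
(493, 396, 3) (493, 400, 3)
```

View pics/f.png

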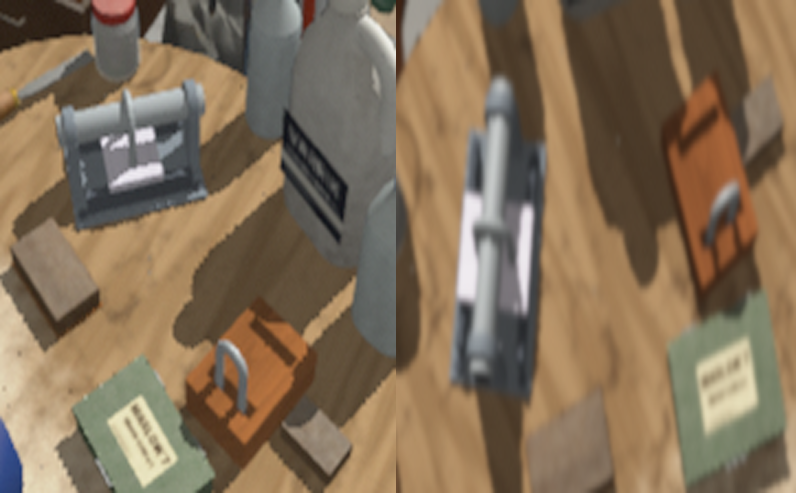

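The bow sits on the pipe, centred over the plate (scene half about (128,95), top half about (490,228)). The narrow bolt is in its slot and the other things look unmoved.

```bash
python3 -c "
from rig import ctrl
print(ctrl.job_done())"
```

```text
the job is handed in; nothing more can be done
None
```

The wide U-bolt is set over the pipe with both legs through the bracket plate's holes and its bow resting on the pipe. I let go, backed the arm away and handed the job in at about 13.4 s on the robot's clock.

- **Insertion:** the legs entered the holes on the first try. During insertion the load readings between moves stayed under 7 N. The bow met the pipe at TCP z≈130 mm, the expected home height, with about 20 N of contact force.
- **Last check:** after release the wrist force was near zero. The final pictures show the bow on the pipe over the plate, the narrow U-bolt still in its slot, and nothing else visibly moved. I judged this by eye and did not re-measure positions.
- **Disagreements:**
  - The gripper read 53.4 mm on the bolt instead of the nominal 56 mm. I put that down to the pads giving a little; the bolt did not slip.
  - The top and scene views differed by about 3 mm on where the pipe lies sideways. I aimed close to the scene view, then shifted 0.5 mm by feel during insertion.

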